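# Load the reference-filter plate into the flat-bed photometer

### The arm

A 6-joint arm with a two-finger parallel gripper is mounted at the origin on the work surface. World frame = base frame: x ahead of the robot, y to its left, z up, the work surface at z = 0. Lengths are in m, angles in rad, forces in N, time in s.
With the tool pointing down it reaches from about 0.275 to 0.725 m from the base axis. Payload 5.6 kg.
Tool frame: the origin (TCP) lies on the mounting face of the last link; the fingertips stand 173 mm ahead of it and the grasp point (between the pads) lies 155 mm ahead of it (robot.finger_overhang is the distance from the TCP to the fingertips, in m); z points along the fingers, x is the direction in which the jaws open and shut, and the axes are right-handed (so a half turn about z gives the same grasp; the last joint's range is limited). The gripper opens to 85 mm and grips with 20 to 120 N. Pads are 22 mm wide; open, the fingers measure 114 mm over their backs; the gripper's body (76 mm by 85 mm) begins 54 mm behind the grasp point. The pads swing forward as they close: fully open they stand 13 mm farther back than shut.
Start: joints at [-0.831, 0.255, 0.108, 0, -1.424, -0.285], TCP at [0.242, -0.494, 0.405] pointing down, gripper open.
Joint ranges: [-2.95, 2.95], [-1.21, 1.97], [-1.09, 1.5], [-2.87, 1.71], [-2.94, -0.07], [-3.05, 3.05]. Speed limits (rad/s): [2.57, 2.57, 3.14, 3.14, 3.14, 3.14].

### API

Orientations are given as a rotation vector (axis times angle).
In Python, from station import observe, viewer, job, models, robot gives the robot as it stands. The module is installed in compiled form; this text tells all that it offers.
- The arm moves only by the shell command python3 -m crank 'ROWS' [FORCE]. ROWS is JSON, one flat list of numbers, 7 for each row, row after row: the shift along the tool's x, y, z scaled (see below), then the turn, a rotation vector about the tool's x, y, z scaled (see below), then the closure, from 0 (fully open) to 1 (shut). A call has 1 to 20 rows; each row is the pose to reach, as a shift and turn from the pose measured when the call began, along the tool's axes at that moment; what a row does not reach only later rows make up. The controller multiplies each number of a shift by 8 cm and each number of a turn by pi/4 rad. A row lasts 1/10 s, in which the tool goes at most 50 mm and 8.59 degrees, less where a joint would pass 70% of its speed; a pose out of reach is approached as far as the arm can. A call with a number of a shift or a turn outside -1 to 1 is refused whole. A call with a gripper value outside its range is refused whole. The fingers move at their own pace and stop on an object; FORCE is the grip in N (left out, the last holds). Time passes only in rows, so rows that repeat a pose let the fingers close. It gives the time, the measured TCP pose, the force and the opening at its end, in the units of the state.
- observe(): the state, without advancing time (a new reading comes with each control period).
- viewer.capture(name): name is "scene" or "side" or "wrist"; returns a dict with "image" (384x512x3 uint8, red, green, blue), "range_z" (384x512 float32, m along the optical axis (not along the pixel's ray), 0 where there is no reading), "mtx" (3x3 intrinsics, pixels), "xyz" and "rotation" of the camera in the world; the wrist camera has in their place "mount" (4x4, takes a point from camera to tool coordinates, whose origin is the TCP and whose axes are the tool frame's). Camera axes: x right, y down, z forward; pixel columns grow to the right and rows downward; lengths in m; the calibration is good to about 2 mm. A picture is of the moment at which its call begins: read the wrist's pose just before it.
- job.close_job(): hands the job in, once; it reports no verdict.
Trained networks look in the newest picture that a camera, given by its name, has taken for a name from the list of things; names that differ only in an ending like _2 or _b are one class to them, and where a whole thing is asked for, a point or a joint stands for the part that bears it (a point fixed in the world has none). Each returns a list of dicts, best first, with "score" (0 to 1); they miss things now and then, are a little off and sometimes report something else, mostly with a low value. They report only what shows in the picture. A call takes as long as a camera call. They do not tell look-alikes from the thing itself.
- models.search_frame(camera, name): "centre" ([column, row] in pixels, amid what is visible of it).
The state is a dict: "time": time; "joints": joint angles; "joint_velocities": joint speeds; "effort": joint torques, N m; "position": TCP position; "tcp_rot": TCP orientation; "contact_force": force on the tool from outside, world axes, zero at the start; "ft_torque": the same for the moment, N m; "opening": finger opening in m.
Only numpy, scipy, OpenCV 4.12 (cv2) and the standard library are available. Lean on these libraries where they do the work, as an engineer would, in place of code of your own. Each camera call takes 0.05 s, during which the arm holds its last target.

### The job

Lay the reference-filter plate flat on the photometer's loading deck, blue end trailing, then push it down the lane under the optical head, past the side presser, and press it firmly home against the end stop for a moment. It is a calibrated instrument: never drop, ram or jam the plate, do not force the end stop or strike the head, leave the plate resting against the stop, and leave the glassware alone.

Things in the scene. Friction and masses are not known exactly. Their poses are not given: they have to be found in the camera images.
- plate: Filter plate: aluminium slab 130 long (x) x 60 wide (y) x 16 high (z) mm, about 0.24 kg, five coloured glass filters in a row on top, a blue band 12 mm wide at its tail end (-x). Origin at the centre of its underside; +x points to the end that goes in first. It starts flat on the bench beyond the photometer's loading end and can be gripped across its 60 mm width.
- plate_nose (a point): Centre of the plate's leading end face (65 mm ahead of the plate's origin along its +x, 8 mm above its underside).
- reader: Flat-bed photometer, fixed. +x is the loading direction down the lane, +y to the left of it; origin on the bench (z = 0), on the lane's centre line, below the front face of the optical head. White base 340 x 180 mm, x = -190 to +150 mm, flat metal deck 30 mm above the bench. Open loading deck from x = -190 to -46 mm. A plate that is home lies at y = 0, square to the lane.
- lane_mouth (a point): On the deck, on the centre line, where the black guide rails (9 mm high) begin, at reader x = -45 mm. Flared lead-ins, about 39 mm (right) and 41 mm (left) off the centre line here, narrow until x = -25 mm; from there the right-hand datum rail's face is at y = -30 mm (to x = 100), the left rail's at y = +32 mm (to x = 54): 2 mm of play for the plate.
- presser (a point): Where the brass sprung side shoe meets the plate's left edge, beyond the head (reader x = 72, y = 30, 8 mm above the deck). It reaches 4 mm into the plate's path with a ramp. Shouldering it aside takes a push of 5 to 9 N while the plate's nose is at reader x = 56 to 72 mm; afterwards a drag of 4 to 7 N remains. This is not yet home: the nose must go on to the end stop.
- head: Blue optical head, a fixed bridge over the lane: 60 mm along the lane (reader x = 0 to 60), 160 mm wide, 42 mm high; the white cheeks under it leave 47 mm either side of the centre line. Its underside is 19.5 mm above the deck, so the flat plate passes with 3.5 mm to spare; its top is 91.5 mm above the bench. Origin: middle of its lower front edge; axes as the reader.
- stop: End stop: grey block 34 mm wide, 22 mm high, fixed on the deck beyond the head, carrying a steel adjusting screw 12 mm across, 10 mm above the deck, that sticks out of its front face towards the plate by 4 to 22 mm. The screw is set differently each day and its setting is not measured. Origin at the foot of the block's front face (reader x = 100 mm, deck height); axes as the reader.
- stop_face (a point): Centre of the block's front face, 10 mm above the deck (not the screw's end). The plate's nose comes home 4 to 22 mm before it. First a light sprung pin (1 to 1.5 N, 2 mm proud of the screw), then the solid screw end. A sound seating presses the stop with 5 N or more, beyond the presser's drag, for half a second; over 20 N on the stop spoils its setting.
- dispenser: Bystander: amber bottle with white dispenser head, 72 mm across, 228 mm tall, 0.65 kg; origin at the centre of its foot.
- beaker: Bystander: glass beaker 66 mm across, 85 mm tall; origin at the centre of its foot.
- flask: Bystander: blue conical flask 84 mm across at the foot, 124 mm tall; origin at the centre of its foot.
There are look-alikes about, which are no part of the job. Of the things like the plate, leave any that is green or red; of the rest the smaller one is meant.

How it is judged:
On the way, in this order (a step that is already met when the one before it is completed fails the run):
1. the plate lies flat on the loading deck in front of the head (z of plate in the frame of reader between 0.0275 and 0.033 m and angle between plate's own z axis and vertical below 0.05 rad and x of plate_nose in the frame of reader below 0 m and contact force between plate and reader above 0.3 N), for 0.2 s.
2. the plate, under the head and square in the lane, is pressed against the end stop with at least 5 N (contact force between plate and stop above 5 N and x of plate_nose in the frame of reader above 0.076 m and angle between the x axis of plate and the x axis of reader, either way round below 0.04 rad), for 0.3 s.
At the end, for the whole second after the job is handed in: The plate lies flat in the lane under the head, blue end out, its nose 76 to 99 mm beyond the head's front face and within 3 mm of the centre line, square to the lane within 0.04 rad, still touching the end stop (at least 0.2 N), at rest and released (contact force between plate and stop above 0.2 N and x of plate_nose in the frame of reader between 0.076 and 0.099 m and y of plate_nose in the frame of reader between -0.003 and 0.003 m and angle between the x axis of plate and the x axis of reader, either way round below 0.04 rad and angle between plate's own z axis and vertical below 0.05 rad and linear speed of plate below 0.01 m/s and contact force between plate and the fingers below 0.1 N).
It fails at once if the end stop is forced: more than 20 N between the plate and the stop (contact force between plate and stop above 20 N).
It fails at once if the plate is rammed or jammed: more than 60 N between the plate and the photometer (contact force between plate and reader above 60 N).
It fails at once if the plate is dropped: falls free of the fingers at more than 0.6 m/s (contact force between plate and the fingers below 0.1 N and linear speed of plate above 0.6 m/s).
It fails at once if the optical head is struck: more than 5 N on it (contact force between head and anything else above 5 N).
It fails at once if a bystander is disturbed: moved more than 15 mm (distance of any of dispenser, beaker, flask from where it was at the start of the episode above 0.015 m).
It also fails if it takes over 72 s, if anything falls off the work surface, if the arm or the gripper's body presses on something with over 40 N, if the wrist force passes 120 N, or if a joint passes its speed limit or range.

## Working session

There is one attempt and no reset: what is moved stays moved. The work goes in short steps, Python scripts to look and compute and a shell command to move; the robot and the scene stay as the last step left them, time stands still between calls to the robot, and variables do not carry over. Pictures are saved under pics/ and viewed, and the job is handed in when it is done.

```bash
mkdir -p pics; ls
python3 - <<'E'
from station import observe, viewer
import cv2,numpy as np
s=observe()
for k in s: print(k,np.round(s[k],3))
for n in ("scene","side","wrist"):
    c=viewer.capture(n)
    cv2.imwrite(f"pics/{n}0.png",c["image"][:,:,::-1])
    print(n,c["mtx"].tolist(),c.get("xyz"),c.get("rotation"),c.get("mount"))
E
```

```text
pics
time 0.0
joints [-0.831  0.256  0.107 -0.    -1.424 -0.285]
joint_velocities [ 0.002  0.001  0.001  0.     0.003 -0.   ]
effort [-0.0000e+00 -3.8663e+01  2.3795e+01  5.3650e+00 -6.0000e-03  0.0000e+00]
position [ 0.242 -0.494  0.404]
tcp_rot [-1.663e+00 -2.664e+00 -2.000e-03]
contact_force [-0.891  0.014  0.604]
ft_torque [-0.008  0.003 -0.025]
opening 0.086
scene [[486.1191912515091, 0.0, 250.81119695068946], [0.0, 486.1191912515091, 189.42109399982357], [0.0, 0.0, 1.0]] [ 1.42555211 -0.11638812  1.40820399] [-2.01033923 -1.68528432  0.53045688] None
side [[397.84705897807703, 0.0, 253.51048773984715], [0.0, 397.84705897807703, 192.20090638574428], [0.0, 0.0, 1.0]] [-0.07396494  1.13146736  0.90496923] [-0.61932583  2.49792123 -1.33741336] None
wrist [[281.65162482149935, 0.0, 257.7074552473023], [0.0, 281.65162482149935, 187.94956042568575], [0.0, 0.0, 1.0]] None None [[ 9.99997661e-01 -1.87904678e-03 -1.07140506e-03  5.60268609e-04]
 [ 2.12038406e-03  9.49455758e-01  3.13893719e-01 -8.03658097e-02]
 [ 4.27430722e-04 -3.13895256e-01  9.49457522e-01  2.96100141e-02]
 [ 0.00000000e+00  0.00000000e+00  0.00000000e+00  1.00000000e+00]]
```

View pics/scene0.png

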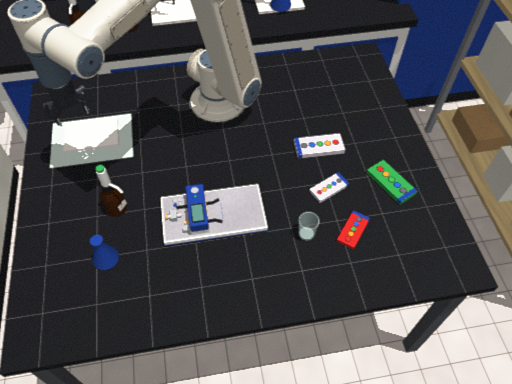

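View pics/side0.png

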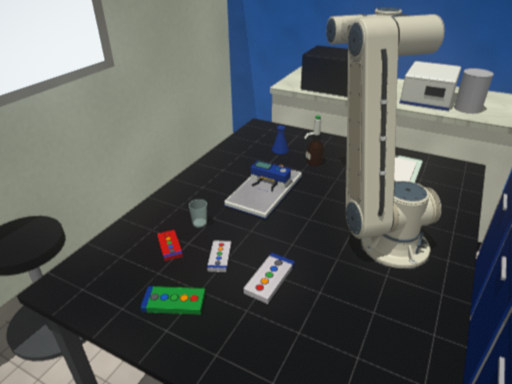

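View pics/wrist0.png

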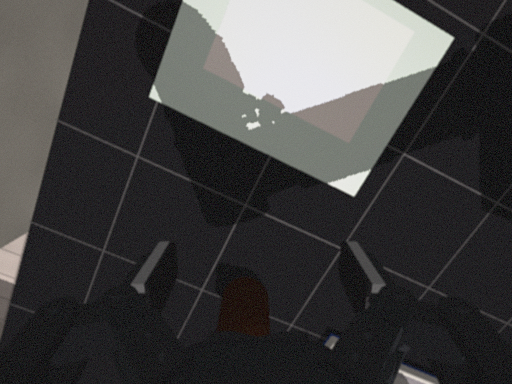

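The scene image shows four plate-like blocks: large white (320,146), small white (328,187), green (391,181) and red (353,229). Green and red are excluded, and the smaller of the two whites is the one at (328,187). The reader is at (213,213), with the head towards its left (-y) end. I'll measure and enlarge these next.

```bash
cat > h.py <<'E'
import numpy as np, cv2
from scipy.spatial.transform import Rotation as R
from station import observe, viewer, models
def cam(n):
    s=observe(); c=viewer.capture(n)
    if "mount" in c and c.get("xyz") is None:
        T=np.eye(4);T[:3,:3]=R.from_rotvec(s["tcp_rot"]).as_matrix();T[:3,3]=s["position"]
        T=T@np.array(c["mount"])
    else:
        T=np.eye(4);r=np.array(c["rotation"]);T[:3,:3]=R.from_rotvec(r).as_matrix() if r.size==3 else r;T[:3,3]=c["xyz"]
    c["T"]=T; return c
def cloud(c):
    z=c["range_z"];K=np.array(c["mtx"]);v,u=np.mgrid[:z.shape[0],:z.shape[1]]
    P=np.stack([(u-K[0,2])/K[0,0]*z,(v-K[1,2])/K[1,1]*z,z],-1)@c["T"][:3,:3].T+c["T"][:3,3]
    P[z<=0]=np.nan; return P
def ray_at(c,uv,zw):
    K=np.array(c["mtx"]);d=np.array([(uv[0]-K[0,2])/K[0,0],(uv[1]-K[1,2])/K[1,1],1])
    d=c["T"][:3,:3]@d;o=c["T"][:3,3];return o+d*(zw-o[2])/d[2]
def proj(c,p):
    q=c["T"][:3,:3].T@(np.array(p)-c["T"][:3,3]);K=np.array(c["mtx"]);q=K@q;return q[:2]/q[2]
def crop(c,u0,u1,v0,v1,s,name):
    cv2.imwrite(f"pics/{name}.png",cv2.resize(c["image"][v0:v1,u0:u1,::-1],None,fx=s,fy=s,interpolation=cv2.INTER_CUBIC))
def rect(P,m):
    q=P[m];q=q[~np.isnan(q[:,0])];r=cv2.minAreaRect((q[:,:2]*1000).astype(np.float32));return len(q),r,np.median(q[:,2]),cv2.boxPoints(r)
E
python3 - <<'E'
from h import *
c=cam("scene");P=cloud(c)
crop(c,150,430,120,260,2.8,"crop1")
for n in ["plate","reader","head","stop","dispenser","beaker","flask"]:
    for d in models.search_frame("scene",n)[:5]:
        u,v=np.round(d["centre"]).astype(int); print(n,round(d["score"],2),u,v,np.round(P[v,u],3))
img=c["image"].astype(int);hsv=cv2.cvtColor(c["image"],cv2.COLOR_RGB2HSV)
for name,(u0,u1,v0,v1) in dict(small=(305,352,170,206),big=(288,350,130,162)).items():
    m=np.zeros(P.shape[:2],bool);m[v0:v1,u0:u1]=True;m&=(P[...,2]>0.009)
    print(name,rect(P,m))
m=np.zeros(P.shape[:2],bool);m[175:250,150:280]=True;m&=(P[...,2]>0.02)&(P[...,2]<.037);print("deck",rect(P,m))
m=np.zeros(P.shape[:2],bool);m[175:250,150:280]=True;m&=(P[...,2]>0.085)&(P[...,2]<.097);print("head",rect(P,m))
E
```

```text
plate 0.87 388 184 [0.529 0.534 0.018]
plate 0.61 318 148 [0.331 0.331 0.024]
plate 0.58 326 188 [0.506 0.315 0.016]
plate 0.58 173 214 [ 0.547 -0.219  0.057]
plate 0.56 353 231 [0.687 0.359 0.01 ]
reader 0.72 211 214 [ 0.553 -0.096  0.031]
head 0.82 193 209 [ 0.561 -0.151  0.09 ]
stop 0.52 176 215 [ 0.544 -0.21   0.044]
dispenser 0.77 111 196 [ 0.473 -0.407  0.103]
beaker 0.94 308 225 [0.639 0.218 0.01 ]
beaker 0.16 212 212 [ 0.546 -0.091  0.032]
flask 0.69 103 252 [ 0.659 -0.441  0.075]
small (531, ((507.9444580078125, 322.14593505859375), (125.78047180175781, 155.66075134277344), 61.98085403442383), np.float64(0.01481729591826908), array([[409.69278, 303.18912],
       [547.10864, 230.06491],
       [606.19617, 341.10275],
       [468.78027, 414.22696]], dtype=float32))
big (891, ((310.02349853515625, 336.6269226074219), (190.46788024902344, 115.243896484375), 76.25471496582031), np.float64(0.02066667787537746), array([[231.42361, 257.81165],
       [343.3671 , 230.42902],
       [388.62338, 415.4422 ],
       [276.6799 , 442.82483]], dtype=float32))
deck (3678, ((543.3938598632812, -90.62774658203125), (340.84307861328125, 188.66758728027344), 89.12944793701172), np.float64(0.02902396175284294), array([[ 446.48166, -259.59637],
       [ 635.12744, -262.46286],
       [ 640.306  ,   78.34088],
       [ 451.66028,   81.20737]], dtype=float32))
head (694, ((543.262451171875, -140.2535858154297), (59.69668197631836, 160.8155059814453), 89.67878723144531), np.float64(0.09092158579920762), array([[ 462.68863, -169.65068],
       [ 623.5016 , -170.55223],
       [ 623.8363 , -110.85649],
       [ 463.02332, -109.95494]], dtype=float32))
```

View pics/crop1.png

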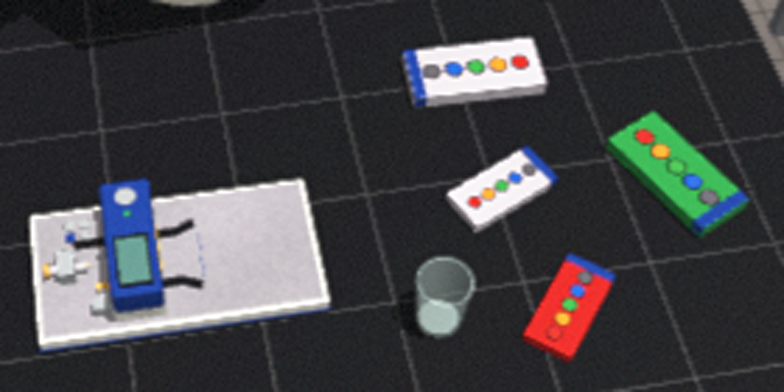

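```bash
cat >> h.py <<'E'
def plan(p,yaw,s=None):
    """tool-down target: p TCP pos, yaw(deg) of tool x in world; prints units"""
    s=s or observe();R0=R.from_rotvec(s["tcp_rot"]);a=np.radians(yaw)
    Rt=np.column_stack([[np.cos(a),np.sin(a),0],[np.sin(a),-np.cos(a),0],[0,0,-1.]])
    d=R0.as_matrix().T@(np.array(p)-s["position"]);w=(R0.inv()*R.from_matrix(Rt)).as_rotvec()
    X=R0.as_matrix()[:,0]
    print("pos",np.round(s["position"],4),"yaw",round(np.degrees(np.arctan2(X[1],X[0])),2),"t",round(s["time"],2),"F",np.round(s["contact_force"],1))
    print("units shift",np.round(d/.08,4),"turn",np.round(w/(np.pi/4),4),"mm",np.round(d*1000,1),"deg",np.round(np.degrees(w),2))
E
python3 - <<'E'
from h import *
from station import robot
print(robot.finger_overhang,[a for a in dir(robot) if a[0]!='_'])
plan([.48,.30,.33],201)
c=cam("scene")
hsv=cv2.cvtColor(c["image"],cv2.COLOR_RGB2HSV)[168:208,303:355]
m=(hsv[...,2]>110);n,l,st,ce=cv2.connectedComponentsWithStats(m.astype(np.uint8))
k=1+np.argmax(st[1:,4]);v,u=np.nonzero(l==k)
Q=np.array([ray_at(c,(a+303,b+168),.016)[:2]*1000 for a,b in zip(u,v)],np.float32)
print(cv2.minAreaRect(Q),st[k])
E
```

```text
0.1734 ['PlanningError', 'finger_overhang']
pos [ 0.2416 -0.4941  0.4047] yaw 116.06 t 0.55 F [-0.1  0.1 -0.3]
units shift [7.6077 7.0371 0.9336] turn [ 0.     -0.     -1.8875] mm [608.6 563.   74.7] deg [  0.    -0.   -84.94]
((502.4636535644531, 325.7842102050781), (68.66729736328125, 138.13133239746094), 24.784465789794922) [  7   5  39  30 603]
```

```bash
python3 -m crank '[0.4,0.4,0,0,0,-0.1,0, 0.8,0.8,0,0,0,-0.2,0, 1,1,0,0,0,-0.3,0]'; python3 -c "
from h import *
plan([.48,.30,.33],201)"
```

```text
time: 0.9
position: [0.2786, -0.3849, 0.4049]
tcp_rot: [1.333, 2.844, 0.001]
contact_force: [0.9, -0.3, 0.1]
opening: 0.0853
pos [ 0.2786 -0.3849  0.4049] yaw 129.79 t 0.9 F [ 0.9 -0.3  0.1]
units shift [4.9674 7.413  0.9396] turn [ 5.0000e-04  8.0000e-04 -1.5824e+00] mm [397.4 593.   75.2] deg [ 2.000e-02  4.000e-02 -7.121e+01]
```

```bash
python3 -m crank '[0.35,0.5,0,0,0,-0.15,0, 0.7,1,0,0,0,-0.3,0]' >/dev/null; python3 -c "
from h import *
plan([.48,.30,.33],201)"; python3 -m crank '[0.3,0.5,0,0,0,-0.15,0, 0.6,1,0,0,0,-0.3,0]' >/dev/null; python3 -c "
from h import *
plan([.48,.30,.33],201)"
```

```text
pos [ 0.3043 -0.2894  0.4049] yaw 143.49 t 1.1 F [ 0.5 -0.3  0.5]
units shift [2.6185 7.2276 0.9389] turn [ 3.0000e-04  1.3000e-03 -1.2781e+00] mm [209.5 578.2  75.1] deg [ 1.000e-02  6.000e-02 -5.751e+01]
pos [ 0.313  -0.1948  0.405 ] yaw 157.25 t 1.3 F [2.1 0.7 0.2]
units shift [0.4681 6.5104 0.9418] turn [ 2.000e-04  2.200e-03 -9.722e-01] mm [ 37.4 520.8  75.3] deg [ 1.000e-02  1.000e-01 -4.375e+01]
```

```bash
python3 -m crank '[0.2,0.5,0,0,0,-0.15,0, 0.4,1,0,0,0,-0.3,0]' >/dev/null; python3 -c "
from h import *
plan([.48,.30,.33],201)"; python3 -m crank '[0.1,0.5,0,0,0,-0.15,0, 0.2,1,0.2,0,0,-0.3,0]' >/dev/null; python3 -c "
from h import *
plan([.48,.30,.33],201)"
```

```text
pos [ 0.3139 -0.1071  0.4053] yaw 171.03 t 1.5 F [ 1.8 -0.6 -0.9]
units shift [-1.2549  5.3498  0.9484] turn [ 0.      0.0037 -0.6661] mm [-100.4  428.    75.9] deg [  0.     0.17 -29.97]
pos [ 0.3105 -0.024   0.391 ] yaw -175.17 t 1.7 F [ 1.3  0.6 -0.6]
units shift [-2.4454  3.8568  0.7876] turn [-2.000e-04  1.080e-02 -3.594e-01] mm [-195.6  308.5   63. ] deg [-1.000e-02  4.900e-01 -1.617e+01]
```

```bash
python3 -m crank '[-0.5,-0.1,0,0,0,0.05,0, -1,-0.2,0,0,0,0.1,0]' >/dev/null; python3 -m crank '[-0.5,0,0,0,0,0,0, -1,0,0,0,0,0,0]' >/dev/null; python3 -m crank '[-0.4,-0.1,0,0,0,0,0, -0.7,-0.2,0,0,0,0,0, -0.7,-0.2,0,0,0,0,0, -0.7,-0.2,0,0,0,0,0]'
python3 - <<'E'
from h import *
c=cam("wrist");P=cloud(c)
cv2.imwrite("pics/w1.png",c["image"][:,:,::-1])
np.savez("w1.npz",P=P,img=c["image"],T=c["T"],mtx=c["mtx"])
for n in ["reader","head","stop"]:
    for d in models.search_frame("wrist",n)[:2]:
        u,v=np.round(d["centre"]).astype(int); print(n,round(d["score"],2),u,v,np.round(P[v,u],3))
E
```

```text
time: 2.5
position: [0.5298, -0.0438, 0.3932]
tcp_rot: [-0.024, 3.131, 0.004]
contact_force: [-0.5, -0.3, 0.1]
opening: 0.0857
stop 0.78 256 4 [ 0.537 -0.207  0.046]
```

View pics/w1.png

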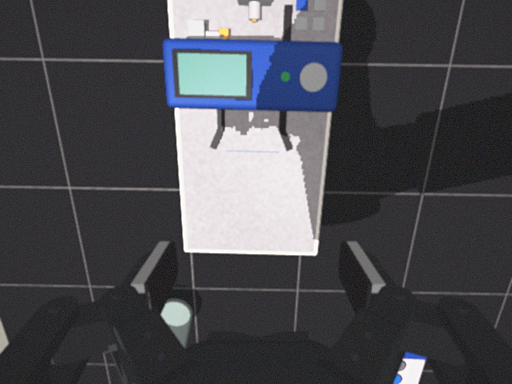

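The wrist picture shows the reader from above: head at rows 40–110, loading edge at row ~250 (columns 185–318), black rails at (218,130) and (288,130), stop screw at (256,12).

Run:
```python
from h import *
d=np.load("w1.npz");P=d["P"];img=d["img"];c=dict(T=d["T"],mtx=d["mtx"])
m=(P[...,2]>.08)&(P[...,2]<.1);m[130:]=False
print("head",rect(P,m))
m=(P[...,2]>.022)&(P[...,2]<.038);m[:112]=False;m[265:]=False;m[:,:170]=False;m[:,335:]=False
print("deck",rect(P,m))
# edges of white base by gradient: per-row left edge at z=.03
g=cv2.cvtColor(img,cv2.COLOR_RGB2GRAY).astype(float)
for z,rows,u0,u1,nm in ((.03,range(150,235,5),165,205,"left"),(.03,range(150,235,5),300,340,"right")):
    pts=[]
    for r in rows:
        gx=np.diff(cv2.GaussianBlur(g,(3,3),0)[r,u0:u1]);k=np.argmax(np.abs(gx));pts.append(ray_at(c,(u0+k+.5,r),z)[:2])
    pts=np.array(pts);f=np.polyfit(pts[:,1],pts[:,0],1);print(nm,"x at y=0:",f[1],"slope deg",np.degrees(np.arctan(f[0])),"res",np.std(pts[:,0]-np.polyval(f,pts[:,1])))
pts=[]
for u in range(200,310,5):
    gx=np.diff(cv2.GaussianBlur(g,(3,3),0)[235:270,u]);k=np.argmin(gx);pts.append(ray_at(c,(u,235+k+.5),.03)[:2])
pts=np.array(pts);f=np.polyfit(pts[:,0],pts[:,1],1);print("end y at x=.54",np.polyval(f,.54),"slope deg",np.degrees(np.arctan(f[0])))
pts=[]
for u in range(175,335,5):
    hs=img[95:118,u].astype(int);gx=np.diff(hs[:,2]-hs[:,0]);k=np.argmin(gx);pts.append(ray_at(c,(u,95+k+.5),.0915)[:2])
pts=np.array(pts);print(np.round(pts[::5],4))
big=cv2.resize(img[0:200,160:350,::-1],None,fx=4,fy=3.9*1.0,interpolation=cv2.INTER_CUBIC)[180:780];cv2.imwrite("pics/w1c.png",cv2.resize(big,None,fx=.98,fy=.98))
```

```text
head (12256, ((540.1057739257812, -139.99380493164062), (60.21818161010742, 159.9408721923828), 89.416748046875), np.float64(0.09283591357719875), array([[ 459.83298, -169.28728],
       [ 619.76556, -170.91539],
       [ 620.37854, -110.70033],
       [ 460.44598, -109.07222]], dtype=float32))
deck (19740, ((541.7119140625, -13.391563415527344), (186.03939819335938, 180.6902618408203), 89.49931335449219), np.float64(0.031238139954072458), array([[ 450.55737 , -105.618225],
       [ 631.2407  , -107.19719 ],
       [ 632.86646 ,   78.8351  ],
       [ 452.1831  ,   80.41406 ]], dtype=float32))
left x at y=0: 0.6319582932691659 slope deg 0.714046993847579 res 0.0003368930781280091
right x at y=0: 0.45167712974213714 slope deg 0.4756034196153835 res 0.00031059358001751797
end y at x=.54 0.08096790264351086 slope deg -0.5076895058401997
[[ 0.6109 -0.1119]
 [ 0.5877 -0.1113]
 [ 0.5644 -0.1107]
 [ 0.5411 -0.1101]
 [ 0.5178 -0.1105]
 [ 0.4945 -0.1099]
 [ 0.4713 -0.1093]]
```

View pics/w1c.png

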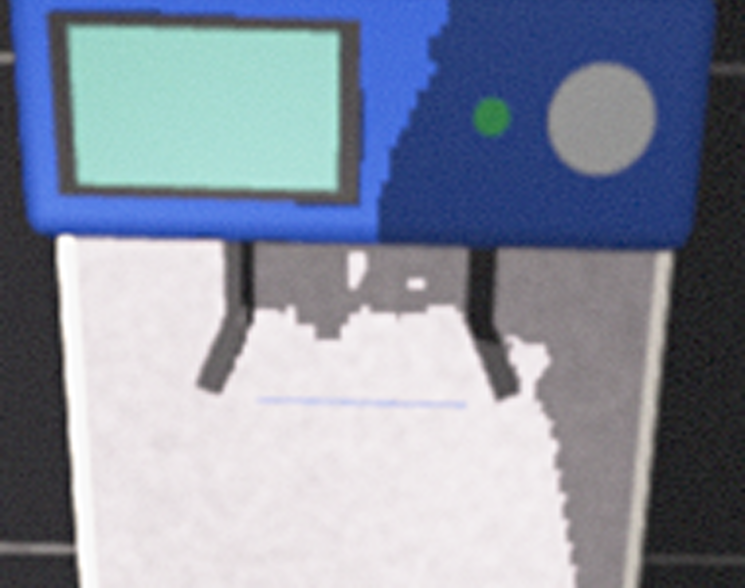

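```bash
python3 -m crank '[0,0.6,0,0,0,0,0, 0,1,0,0,0,0,0]' >/dev/null;  python3 -m crank '[0,0.6,0,0,0,-0.1,0, 0,1,0,0,0,-0.2,0]' >/dev/null; python3 -m crank '[0,0.6,0,0,0,-0.1,0, 0,1,0.2,0,0,-0.2,0]' >/dev/null; python3 -c "
from h import *
plan([.48,.30,.33],202)"
```

```text
pos [0.5098 0.201  0.3829] yaw -160.59 t 3.3 F [ 0.3  0.5 -0.9]
units shift [-0.0454  1.2905  0.664 ] turn [ 0.0005  0.0268 -0.0575] mm [ -3.6 103.2  53.1] deg [ 0.02  1.2  -2.59]
```

```bash
python3 -m crank '[0,0.5,0.3,0,0.03,-0.05,0, 0,1,0.6,0,0.03,-0.05,0, 0,1,0.6,0,0.03,-0.05,0, 0,1,0.6,0,0.03,-0.05,0]'
python3 - <<'E'
from h import *
c=cam("wrist");P=cloud(c)
cv2.imwrite("pics/w2.png",c["image"][:,:,::-1])
np.savez("w2.npz",P=P,img=c["image"],T=c["T"],mtx=c["mtx"])
for d in models.search_frame("wrist","plate")[:4]:
    u,v=np.round(d["centre"]).astype(int); print(round(d["score"],2),u,v,np.round(P[v,u],3))
E
```

```text
time: 3.7
position: [0.4834, 0.2774, 0.3351]
tcp_rot: [0.593, -3.082, 0.001]
contact_force: [0.6, 0.6, 0.2]
opening: 0.0854
0.78 60 175 [0.677 0.355 0.017]
0.69 227 205 [0.501 0.322 0.017]
0.67 391 244 [0.314 0.296 0.023]
0.62 185 336 [0.491 0.511 0.021]
```

View pics/w2.png

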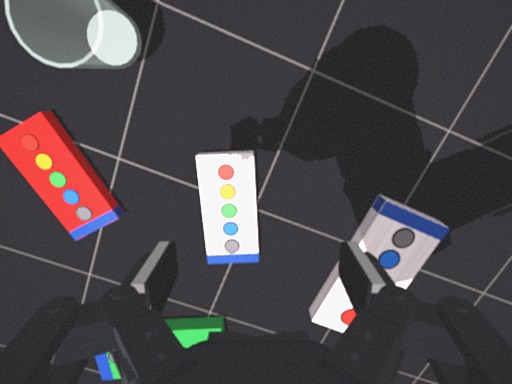

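The wrist picture shows the small white plate at (228,207) with its blue tail at row 259. The red one is at (60,175), the large white at (391,244) and the green at (190,330). I'll fit the small one.

Run:
```python
from h import *
d=np.load("w2.npz");P=d["P"];img=d["img"];c=dict(T=d["T"],mtx=d["mtx"],image=img)
m=(P[...,2]>.010)&(P[...,2]<.024);m[:140]=False;m[275:]=False;m[:,:185]=False;m[:,275:]=False
n,r,z,b=rect(P,m);print(n,r,z)
hsv=cv2.cvtColor(img,cv2.COLOR_RGB2HSV);v,u=np.mgrid[:384,:512]
roi=(v>140)&(v<275)&(u>185)&(u<275)
g=cv2.cvtColor(img,cv2.COLOR_RGB2GRAY)
w=roi&((g>100)|(hsv[...,1]>120)&(hsv[...,2]>100))
w=w.astype(np.uint8);w=cv2.morphologyEx(w,cv2.MORPH_CLOSE,np.ones((9,9)));w=cv2.morphologyEx(w,cv2.MORPH_OPEN,np.ones((5,5)))
vv,uu=np.nonzero(w);Q=np.array([ray_at(c,(a,b_),.016)[:2]*1000 for a,b_ in zip(uu,vv)],np.float32)
r=cv2.minAreaRect(Q);print(r,Q.mean(0))
pc=[proj(c,[*(x/1000),.016]) for x in cv2.boxPoints(r)]
im=img[:,:,::-1].copy();cv2.polylines(im,[np.int32(np.round(pc))],True,(0,255,0),1)
cv2.imwrite("pics/w2c.png",cv2.resize(im[135:280,170:285],None,fx=4,fy=4,interpolation=cv2.INTER_CUBIC))
```

```text
5954 ((497.269775390625, 328.4234619140625), (60.16611099243164, 130.3192596435547), 24.2174129486084) 0.017164317826276948
((494.6990966796875, 332.2994384765625), (76.6947250366211, 143.62380981445312), 22.074846267700195) [498.35303 324.19586]
```

View pics/w2c.png

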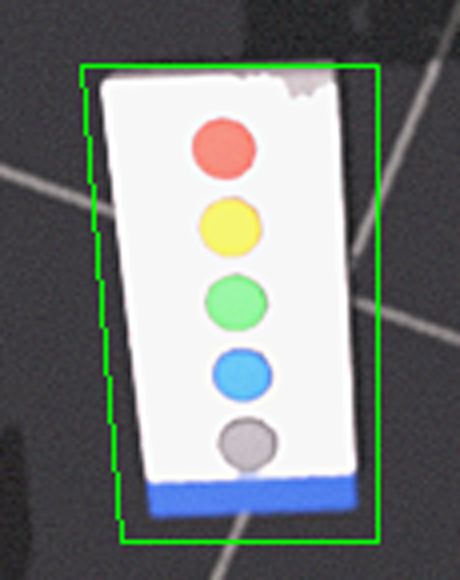

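The small white plate with the blue band is confirmed in the crop, and the depth fit gives 60.2 × 130.3 mm, top at z ≈ 0.017, which matches the description. Approaching.

```bash
python3 -c "
from h import *
plan([.4973,.3284,.24],204.2)"
```

```text
pos [0.4843 0.2763 0.3362] yaw -158.34 t 3.8 F [-0.3 -0.9  1. ]
units shift [-0.392   0.5443  1.2031] turn [ 0.0009 -0.0008 -0.0565] mm [-31.4  43.5  96.2] deg [ 0.04 -0.04 -2.54]
```

```bash
python3 -m crank '[-0.2,0.27,0.4,0,0,-0.03,0, -0.392,0.544,0.8,0,0,-0.056,0, -0.392,0.544,1,0,0,-0.056,0, -0.392,0.544,1,0,0,-0.056,0]'
python3 - <<'E'
from h import *
c=cam("wrist");P=cloud(c)
cv2.imwrite("pics/w3.png",c["image"][:,:,::-1])
m=(P[...,2]>.010)&(P[...,2]<.024)
v,u=np.mgrid[:384,:512];m&=(np.hypot(P[...,0]-.4973,P[...,1]-.3284)<.09)
n,r,z,b=rect(P,m);print(n,r,z)
plan([.4973,.3284,.178],204.2)
E
```

```text
time: 4.2
position: [0.4973, 0.3273, 0.2543]
tcp_rot: [0.655, -3.068, 0.002]
contact_force: [0.9, -0.3, 0.6]
opening: 0.0857
11767 ((496.88116455078125, 328.6082458496094), (60.3214225769043, 129.939453125), 24.064836502075195) 0.01716192983064599
pos [0.4978 0.3274 0.2564] yaw -155.89 t 4.25 F [-0.3  0.1  0.3]
units shift [-8.000e-04  1.390e-02  9.802e-01] turn [ 0.     -0.0015 -0.002 ] mm [-0.1  1.1 78.4] deg [ 0.   -0.07 -0.09]
```

View pics/w3.png

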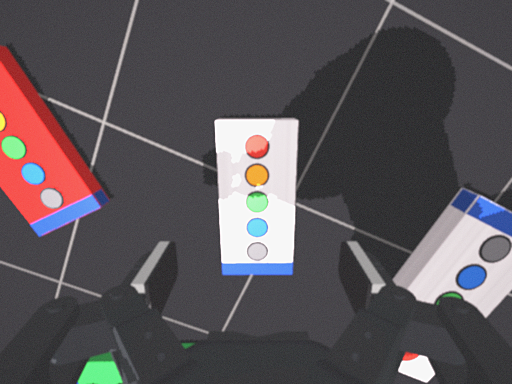

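Run:
```python
from h import *
s=observe();R0=R.from_rotvec(s["tcp_rot"]).as_matrix()
c=cam("wrist");P=cloud(c);L=(P-s["position"])@R0
m=(P[...,2]>.012)&(P[...,2]<.035)&(abs(L[...,1])<.03)
x=L[m][:,0];print(np.histogram(x,bins=np.arange(-.2,.2,.01)))
```

```text
(array([315, 653, 831, 805, 742, 665, 569, 165,   0,   0,   0,   0,   0,
         0,   0,   0,   4, 877, 884, 909, 862, 884, 870,   1,   0,   0,
         0,   0,   0,   0,   0,   0,   0,   0,   0, 310, 693, 524, 442]), array([-2.00000000e-01, -1.90000000e-01, -1.80000000e-01, -1.70000000e-01,
       -1.60000000e-01, -1.50000000e-01, -1.40000000e-01, -1.30000000e-01,
       -1.20000000e-01, -1.10000000e-01, -1.00000000e-01, -9.00000000e-02,
       -8.00000000e-02, -7.00000000e-02, -6.00000000e-02, -5.00000000e-02,
       -4.00000000e-02, -3.00000000e-02, -2.00000000e-02, -1.00000000e-02,
        1.66533454e-16,  1.00000000e-02,  2.00000000e-02,  3.00000000e-02,
        4.00000000e-02,  5.00000000e-02,  6.00000000e-02,  7.00000000e-02,
        8.00000000e-02,  9.00000000e-02,  1.00000000e-01,  1.10000000e-01,
        1.20000000e-01,  1.30000000e-01,  1.40000000e-01,  1.50000000e-01,
        1.60000000e-01,  1.70000000e-01,  1.80000000e-01,  1.90000000e-01]))
```

```bash
python3 -m crank '[0,0.014,0.3,0,0,0,0, 0,0.014,0.6,0,0,0,0, 0,0.014,0.8,0,0,0,0, 0,0.014,0.95,0,0,0,0, 0,0.014,0.95,0,0,0,0, 0,0.014,0.95,0,0,0,0]'
python3 - <<'E'
from h import *
c=cam("wrist");P=cloud(c)
cv2.imwrite("pics/w4.png",c["image"][:,:,::-1])
plan([.4971,.3284,.17],204.2)
E
```

```text
time: 4.9
position: [0.4982, 0.3288, 0.1832]
tcp_rot: [-0.656, 3.069, 0.003]
contact_force: [0.4, 0.1, -0.4]
opening: 0.0856
pos [0.4982 0.3289 0.1834] yaw -155.88 t 4.95 F [ 0.3  0.7 -0.5]
units shift [ 0.0165 -0.0006  0.1671] turn [ 0.0018  0.005  -0.0018] mm [ 1.3 -0.  13.4] deg [ 0.08  0.23 -0.08]
```

View pics/w4.png

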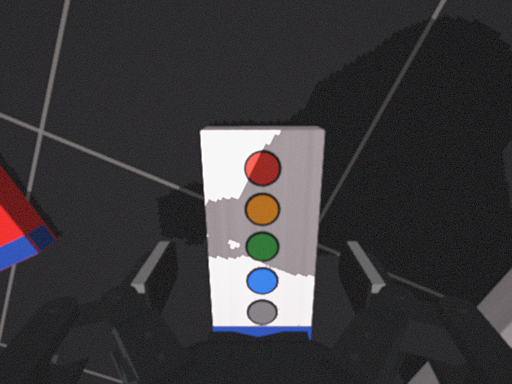

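Run:
```python
from h import *
s=observe();R0=R.from_rotvec(s["tcp_rot"]).as_matrix()
c=cam("wrist");P=cloud(c);L=(P-s["position"])@R0
for v,u in ((245,165),(250,160),(265,150),(285,140),(245,352),(265,365),(285,375)): print(u,v,np.round(L[v,u],4))
m=(L[...,2]<.172)&(abs(abs(L[...,0])-.05)<.012)&(L[...,1]>-.03);m[:,:]&=True
print(np.nanmax(L[m][:,2]) if m.any() else None,np.sum(m))
q=L[230:300,125:180].reshape(-1,3);q=q[q[:,2]<.175];print(np.percentile(q[:,2],[5,50,95,99]),np.percentile(q[:,1],[1,99]),np.percentile(q[:,0],[1,99]))
```

```text
165 245 [-0.0451 -0.011   0.1504]
160 250 [-0.0463 -0.0106  0.1465]
150 265 [-0.046  -0.0112  0.1332]
140 285 [-0.046  -0.0097  0.1219]
352 245 [ 0.0453 -0.011   0.1503]
365 265 [ 0.0457 -0.0107  0.1338]
375 285 [ 0.045  -0.0102  0.1211]
0.16039557756562242 15258
[0.11518412 0.13516223 0.1542075  0.15773086] [-0.01224309  0.01013087] [-0.0560992  -0.04243947]
```

```bash
python3 -m crank '[0.016,0,0.08,0,0,0,0, 0.016,0,0.15,0,0,0,0, 0.016,0,0.16,0,0,0,0, 0.016,0,0.16,0,0,0,0]' 30; python3 -m crank '[0,0,0,0,0,0,0.3, 0,0,0,0,0,0,0.6, 0,0,0,0,0,0,1, 0,0,0,0,0,0,1, 0,0,0,0,0,0,1, 0,0,0,0,0,0,1, 0,0,0,0,0,0,1, 0,0,0,0,0,0,1]' 30
```

```text
time: 5.4
position: [0.4969, 0.3284, 0.1701]
tcp_rot: [-0.656, 3.069, 0.003]
contact_force: [0.8, 0.2, 0.4]
opening: 0.0852
time: 6.2
position: [0.497, 0.3285, 0.1703]
tcp_rot: [-0.656, 3.069, 0.003]
contact_force: [-1.1, -0.0, 3.5]
opening: 0.0589
```

```bash
python3 -m crank '[0,0,-0.05,0,0,0,1, 0,0,-0.2,0,0,0,1, 0,0,-0.5,0,0,0,1, 0,0,-0.8,0,0,0,1, 0,0,-1,0,0,0,1, 0,0,-1,0,0,0,1]' 40
python3 - <<'E'
from h import *
c=cam("wrist");P=cloud(c)
cv2.imwrite("pics/w5.png",c["image"][:,:,::-1])
s=observe();R0=R.from_rotvec(s["tcp_rot"]).as_matrix();L=(P-s["position"])@R0
m=(L[...,2]>.13)&(L[...,2]<.17)&(abs(L[...,0])<.031);m[:120]=0
q=L[m];print(rect(L,m)); A=np.c_[q[:,:2],np.ones(len(q))];print(np.linalg.lstsq(A,q[:,2],rcond=None)[0])
O=np.array([.5407,-.1097]);a=np.radians(.55);lx=np.array([-np.sin(a),-np.cos(a)])
print(O+lx*-.118); plan([*(O+lx*-.118),.25],180-.55)
E
```

```text
time: 6.8
position: [0.4975, 0.3288, 0.2535]
tcp_rot: [-0.655, 3.064, 0.007]
contact_force: [1.0, -0.4, -1.5]
opening: 0.059
(25826, ((-0.010908126831054688, -7.254673004150391), (61.976463317871094, 115.22001647949219), 0.013717341236770153), np.float64(0.1512526684715214), array([[-31.012932,  50.347916],
       [-30.985348, -64.8721  ],
       [ 30.991116, -64.85726 ],
       [ 30.963531,  50.362755]], dtype=float32))
[-0.00762408 -0.01464043  0.15070778]
[0.5418327  0.00829456]
pos [0.4969 0.3285 0.2515] yaw -155.88 t 6.85 F [-0.7 -0.3 -2.9]
units shift [ 1.1231e+00 -3.8822e+00  3.4000e-03] turn [0.0047 0.0066 0.5483] mm [ 8.980e+01 -3.106e+02  3.000e-01] deg [ 0.21  0.3  24.67]
```

View pics/w5.png

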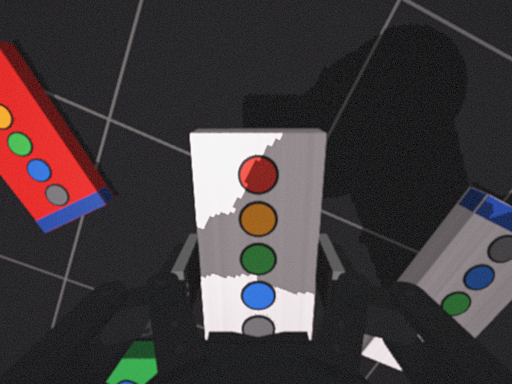

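```bash
python3 -m crank '[0.05,-0.15,0,0,0,0.05,1, 0.15,-0.45,0,0,0,0.1,1, 0.25,-0.8,0,0,0,0.2,1, 0.3,-1,0,0,0,0.25,1]' ; python3 -c "
from h import *
plan([.5418,.0083,.25],180-.55)"
```

```text
time: 7.25
position: [0.5072, 0.2431, 0.2498]
tcp_rot: [-0.344, 3.121, 0.004]
contact_force: [0.1, 0.2, -2.1]
opening: 0.0591
pos [0.5072 0.2431 0.2498] yaw -167.41 t 7.25 F [ 0.1  0.2 -2.1]
units shift [ 0.2179 -2.9584 -0.0086] turn [0.003  0.0023 0.292 ] mm [  17.4 -236.7   -0.7] deg [ 0.13  0.1  13.14]
```

```bash
python3 -m crank '[0.1,-0.3,0,0,0,0.1,1, 0.15,-0.65,0,0,0,0.2,1, 0.2,-1,0,0,0,0.25,1]' ; python3 -c "
from h import *
plan([.5418,.0083,.25],180-.55)"
```

```text
time: 7.55
position: [0.5086, 0.16, 0.2487]
tcp_rot: [-0.031, 3.141, 0.003]
contact_force: [0.4, 0.1, -0.9]
opening: 0.0586
pos [0.5086 0.16   0.2487] yaw -178.85 t 7.55 F [ 0.4  0.1 -0.9]
units shift [-0.3765 -1.9041 -0.019 ] turn [0.0021 0.     0.0377] mm [ -30.1 -152.3   -1.5] deg [0.1 0.  1.7]
```

```bash
python3 -m crank '[-0.1,-0.35,-0.02,0,0,0.03,1, -0.25,-0.7,-0.02,0,0,0.037,1, -0.37,-1,-0.02,0,0,0.037,1, -0.37,-1,-0.02,0,0,0.037,1]' ; python3 -c "
from h import *
plan([.5418,.0083,.25],180-.55)"
```

```text
time: 7.95
position: [0.5402, 0.0778, 0.2493]
tcp_rot: [-0.021, -3.14, -0.001]
contact_force: [0.3, 0.6, -2.6]
opening: 0.0589
pos [0.5402 0.0778 0.2493] yaw 179.25 t 7.95 F [ 0.3  0.6 -2.6]
units shift [-0.0311 -0.8681 -0.0093] turn [ 0.0008 -0.0019 -0.0045] mm [ -2.5 -69.4  -0.7] deg [ 0.03 -0.09 -0.2 ]
```

```bash
python3 -m crank '[0,-0.3,0,0,0,0,1, -0.02,-0.6,0,0,0,0,1, -0.03,-0.86,0,0,0,0,1, -0.03,-0.86,0,0,0,0,1, -0.03,-0.86,0,0,0,0,1]'
python3 - <<'E'
from h import *
plan([.5418,.0083,.21],180-.55)
c=cam("wrist");P=cloud(c)
cv2.imwrite("pics/w6.png",c["image"][:,:,::-1])
c=cam("side");crop(c,200,330,130,240,5,"s6")
c=cam("scene");crop(c,140,300,160,260,4.5,"c6")
E
```

```text
time: 8.45
position: [0.5414, 0.0088, 0.2487]
tcp_rot: [-0.023, -3.139, -0.001]
contact_force: [0.1, 0.1, -1.6]
opening: 0.059
pos [0.5414 0.0088 0.2487] yaw 179.17 t 8.45 F [ 0.1  0.1 -1.6]
units shift [-0.0058 -0.0071  0.4841] turn [ 0.0009 -0.003  -0.0062] mm [-0.5 -0.6 38.7] deg [ 0.04 -0.14 -0.28]
```

View pics/w6.png

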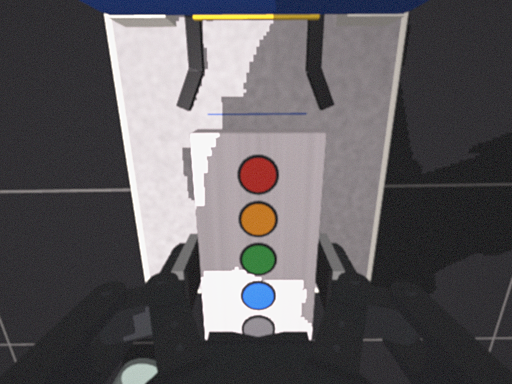

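View pics/s6.png

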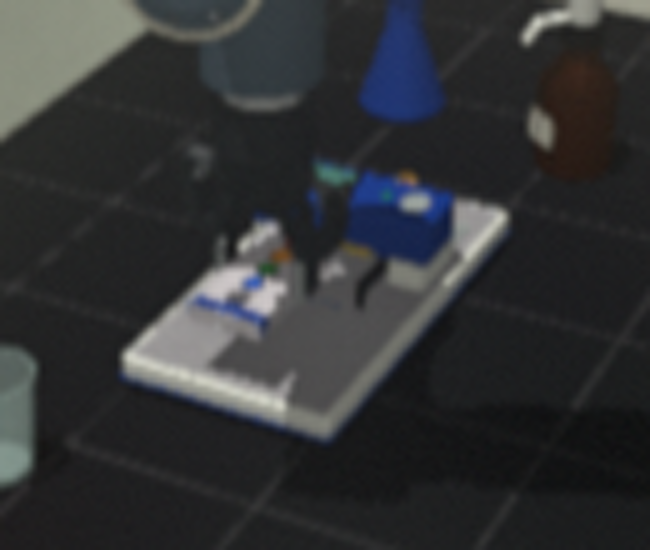

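View pics/c6.png

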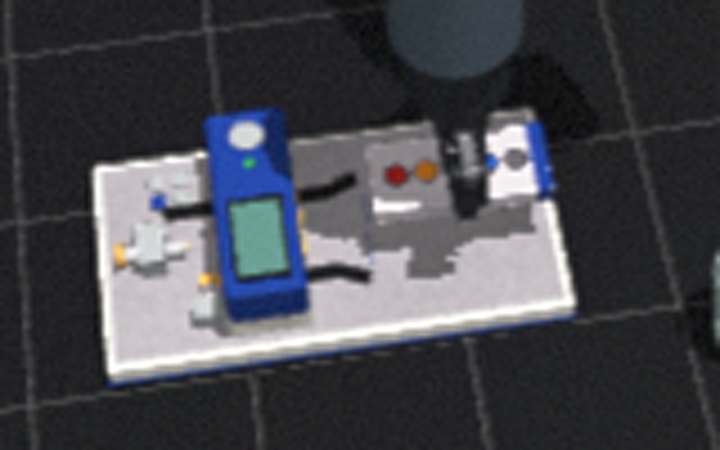

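The plate is held level over the deck. Its centre is at column 258 and the lane centre at about 257, and its nose is short of the rail tips. Lowering it now.

```bash
python3 -m crank '[0,0,0.1,0,0,0.006,1, 0,0,0.25,0,0,0.006,1, 0,0,0.4,0,0,0.006,1, 0,0,0.5,0,0,0.006,1, 0,0,0.5,0,0,0.006,1, 0,0,0.5,0,0,0.006,1]';  python3 -c "
from h import *
plan([.5418,.0083,.2003],180-.55)"
```

```text
time: 9.2
position: [0.5417, 0.0097, 0.2088]
tcp_rot: [-0.027, -3.139, -0.0]
contact_force: [0.4, -0.9, -1.8]
opening: 0.0589
pos [0.5417 0.0097 0.2088] yaw 179.02 t 9.2 F [ 0.4 -0.9 -1.8]
units shift [-0.0023 -0.0169  0.1065] turn [ 0.0004 -0.0029 -0.0095] mm [-0.2 -1.4  8.5] deg [ 0.02 -0.13 -0.43]
```

```bash
python3 -m crank '[0,-0.015,0.03,0,0,-0.01,1, 0,-0.015,0.05,0,0,-0.01,1, 0,-0.015,0.07,0,0,-0.01,1, 0,-0.015,0.08,0,0,-0.01,1, 0,-0.015,0.08,0,0,-0.01,1]';  python3 -m crank '[0,0,0.01,0,0,0,1, 0,0,0.02,0,0,0,1, 0,0,0.02,0,0,0,1]'; python3 -m crank '[0,0,0.01,0,0,0,1, 0,0,0.02,0,0,0,1, 0,0,0.02,0,0,0,1]'
```

```text
time: 9.7
position: [0.5416, 0.0084, 0.2024]
tcp_rot: [-0.015, -3.139, -0.001]
contact_force: [0.3, -0.1, -2.1]
opening: 0.059
time: 10.0
position: [0.5415, 0.0085, 0.2007]
tcp_rot: [-0.014, -3.139, -0.0]
contact_force: [-0.5, 0.1, -2.1]
opening: 0.0588
time: 10.3
position: [0.5415, 0.0085, 0.2004]
tcp_rot: [-0.014, -3.14, -0.0]
contact_force: [-5.4, 0.9, 9.9]
opening: 0.0587
```

```bash
python3 -m crank '[0,0,-0.005,0,0,0,0.9, 0,0,-0.01,0,0,0,0.5, 0,0,-0.01,0,0,0,0.2, 0,0,-0.01,0,0,0,0, 0,0,-0.01,0,0,0,0, 0,0,-0.01,0,0,0,0]'
python3 - <<'E'
from h import *
c=cam("wrist");P=cloud(c)
cv2.imwrite("pics/w7.png",c["image"][:,:,::-1])
plan([.5418,.0083,.2603],180-.55)
E
```

```text
time: 10.9
position: [0.5416, 0.0085, 0.2013]
tcp_rot: [-0.014, -3.14, -0.0]
contact_force: [-0.0, -0.3, 0.2]
opening: 0.0853
pos [0.5416 0.0085 0.2013] yaw 179.49 t 10.95 F [ 0.5 -0.8 -0. ]
units shift [-0.0017 -0.0018 -0.7378] turn [ 0.0002 -0.0019  0.0009] mm [ -0.1  -0.1 -59. ] deg [ 0.01 -0.09  0.04]
```

View pics/w7.png

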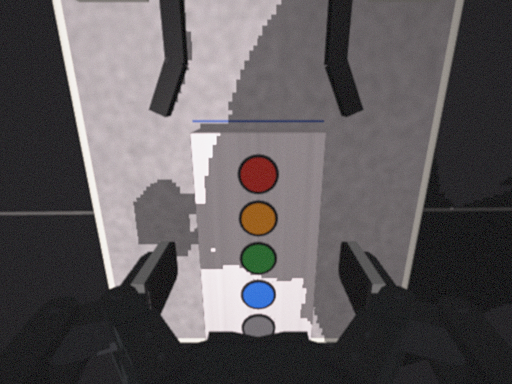

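Plate lies on the deck, released (fingers clear both sides), nose (row 130) just short of the rail tips (row ~112). Rising for a check.

```bash
python3 -m crank '[0,0,-0.2,0,0,0,0, 0,0,-0.6,0,0,0,0, 0,0,-1,0,0,0,0, 0,0,-1,0,0,0,0]'>/dev/null; python3 -m crank '[0,0.2,-0.3,0,0,0,0, 0,0.3,-0.5,0,0,0,0, 0,0.3,-0.5,0,0,0,0, 0,0.3,-0.5,0,0,0,0]'
python3 - <<'E'
from h import *
c=cam("wrist");P=cloud(c)
cv2.imwrite("pics/w8.png",c["image"][:,:,::-1])
np.savez("w8.npz",P=P,img=c["image"],T=c["T"],mtx=c["mtx"])
m=(P[...,2]>.042)&(P[...,2]<.055)&(abs(P[...,0]-.542)<.05)&(P[...,1]>-.07)&(P[...,1]<.09)
print("plate",rect(P,m))
for lo,hi in((.036,.042),):
  m=(P[...,2]>lo)&(P[...,2]<hi+.003)&(P[...,1]<-.068)&(P[...,1]>-.105)&(abs(P[...,0]-.541)<.06)
  q=P[m];
  for s in (-1,1):
    k=q[(q[:,0]-.541)*s>0]; 
    for y0 in np.arange(-.105,-.068,.006):
        kk=k[(k[:,1]>y0)&(k[:,1]<y0+.006)]; 
        if len(kk)>3: print(s,round(y0,3),len(kk),np.round(np.percentile(kk[:,0],[2,98]),4),round(np.median(kk[:,2]),4))
E
```

```text
time: 11.75
position: [0.543, 0.0326, 0.3256]
tcp_rot: [0.012, 3.134, 0.002]
contact_force: [-1.0, -0.2, -0.2]
opening: 0.0851
plate (9434, ((541.470947265625, 8.626537322998047), (130.06155395507812, 60.18707275390625), 89.44187927246094), np.float64(0.04719713673157633), array([[510.7454  , -56.10802 ],
       [570.92957 , -56.694294],
       [572.19653 ,  73.3611  ],
       [512.0123  ,  73.94737 ]], dtype=float32))
-1 -0.105 92 [0.5027 0.5103] 0.0397
-1 -0.099 88 [0.5025 0.5105] 0.0399
-1 -0.093 80 [0.503  0.5104] 0.0401
-1 -0.087 90 [0.5011 0.5105] 0.0398
-1 -0.081 91 [0.4989 0.5084] 0.04
-1 -0.075 90 [0.4962 0.5058] 0.0399
-1 -0.069 13 [0.4957 0.5037] 0.0397
1 -0.105 89 [0.5724 0.5798] 0.0401
1 -0.099 86 [0.5724 0.5801] 0.04
1 -0.093 87 [0.5725 0.5804] 0.0401
1 -0.087 92 [0.5725 0.5825] 0.0399
1 -0.081 91 [0.5752 0.5849] 0.04
1 -0.075 87 [0.578  0.5875] 0.0401
1 -0.069 22 [0.5803 0.5884] 0.0401
```

View pics/w8.png

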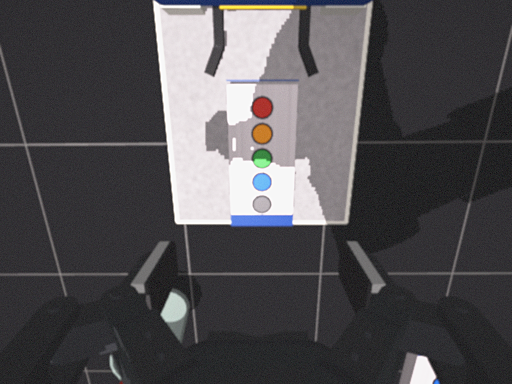

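The check is good: plate pose (0.5415, 0.0086) against a lane centre of 0.5418 there, yaw matching to about 0.1°, top at 47 mm. Rail faces are at 0.5104 and 0.5724, so the lane centre is 0.5404. Next I move the half-closed fingers behind the tail.

```bash
python3 -m crank '[0,0.3,0,0,0,0,0.76, 0,0.6,0,0,0,0,0.76, 0,0.9,0,0,0,0,0.76, 0,0.95,0,0,0,0,0.76, 0,0.95,0,0,0,0,0.76]'; python3 -c "
from h import *
plan([.5427,.105,.215],180-.55)"
```

```text
time: 12.3
position: [0.5432, 0.1085, 0.324]
tcp_rot: [0.012, 3.138, 0.0]
contact_force: [-0.6, -0.9, 0.5]
opening: 0.0206
pos [0.5432 0.1085 0.324 ] yaw 179.57 t 12.3 F [-0.6 -0.9  0.5]
units shift [ 0.0115 -0.0448  1.3625] turn [0.0004 0.0049 0.0028] mm [  0.9  -3.6 109. ] deg [0.02 0.22 0.12]
```

```bash
python3 -m crank '[0.01,-0.02,0.4,0,0.005,0,0.76, 0.01,-0.02,0.8,0,0.005,0,0.76, 0.01,-0.02,1,0,0.005,0,0.76, 0.01,-0.02,1,0,0.005,0,0.76]' >/dev/null; python3 -c "
from h import *
plan([.5427,.105,.207],180-.55)"
```

```text
pos [0.5416 0.1054 0.241 ] yaw 179.49 t 12.7 F [ 0.1 -0.2  0.1]
units shift [-0.0164 -0.0045  0.4247] turn [-0.0029 -0.0078  0.0008] mm [-1.3 -0.4 34. ] deg [-0.13 -0.35  0.04]
```

```bash
python3 -m crank '[-0.015,0,0.15,0,-0.005,0,0.76, -0.015,0,0.3,0,-0.005,0,0.76, -0.015,0,0.4,0,-0.005,0,0.76, -0.015,0,0.42,0,-0.005,0,0.76, -0.015,0,0.42,0,-0.005,0,0.76]'
python3 - <<'E'
from h import *
plan([.5427,.105,.207],180-.55)
c=cam("wrist");P=cloud(c);cv2.imwrite("pics/w9.png",c["image"][:,:,::-1])
E
```

```text
time: 13.2
position: [0.5427, 0.1053, 0.2075]
tcp_rot: [-0.014, -3.139, 0.004]
contact_force: [-0.0, -0.0, -0.2]
opening: 0.0206
pos [0.5427 0.1053 0.2075] yaw 179.49 t 13.2 F [-0.  -0.  -0.2]
units shift [ 0.0001 -0.004   0.0065] turn [-0.0031 -0.0027  0.001 ] mm [ 0.  -0.3  0.5] deg [-0.14 -0.12  0.04]
```

View pics/w9.png

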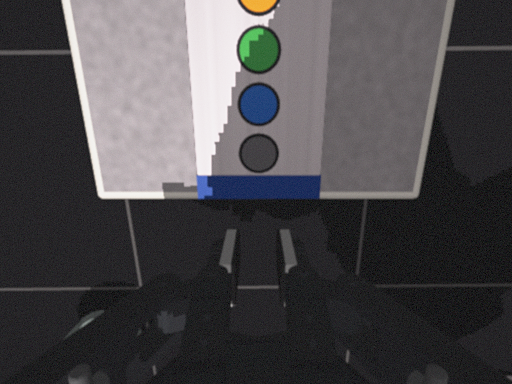

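```bash
python3 -m crank '[0,-0.1,0,0,0,0,0.76, 0,-0.2,0,0,0,0,0.76, 0,-0.3,0,0,0,0,0.76, 0,-0.4,0,0,0,0,0.76, 0,-0.5,0,0,0,0,0.76, 0,-0.6,0,0,0,0,0.76]'
python3 - <<'E'
from h import *
plan([.5423,.0653,.207],180-.55)
c=cam("wrist");P=cloud(c);cv2.imwrite("pics/w10.png",c["image"][:,:,::-1])
E
```

```text
time: 13.85
position: [0.5426, 0.0569, 0.2083]
tcp_rot: [-0.014, -3.141, 0.002]
contact_force: [-0.0, 2.6, 2.0]
opening: 0.0205
pos [0.5426 0.0569 0.2083] yaw 179.5 t 13.85 F [-0.   2.6  2. ]
units shift [0.0048 0.1052 0.0163] turn [-0.002  -0.0006  0.001 ] mm [0.4 8.4 1.3] deg [-0.09 -0.03  0.05]
```

View pics/w10.png

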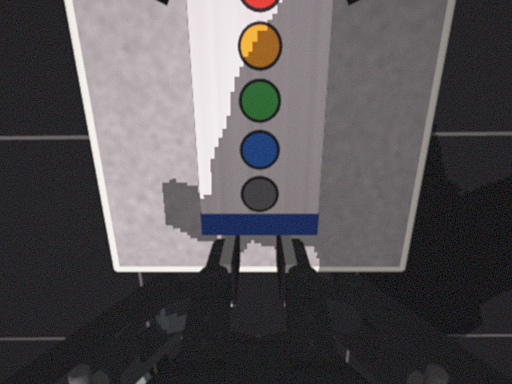

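```bash
python3 -m crank '[0.002,-0.06,0.01,0,0,0,0.76, 0.004,-0.12,0.01,0,0,0,0.76, 0.004,-0.18,0.01,0,0,0,0.76, 0.004,-0.24,0.01,0,0,0,0.76, 0.004,-0.3,0.01,0,0,0,0.76]';python3 -m crank '[0,-0.08,0,0,0,0,0.76, 0,-0.16,0,0,0,0,0.76, 0,-0.24,0,0,0,0,0.76, 0,-0.32,0,0,0,0,0.76, 0,-0.4,0,0,0,0,0.76]'
python3 - <<'E'
from h import *
plan([.5417,-.02,.207],180-.55)
c=cam("wrist");P=cloud(c);cv2.imwrite("pics/w11.png",c["image"][:,:,::-1])
E
```

```text
time: 14.4
position: [0.5419, 0.0316, 0.2075]
tcp_rot: [-0.014, -3.141, 0.003]
contact_force: [0.2, 3.0, 3.1]
opening: 0.0201
time: 14.9
position: [0.5416, -0.0009, 0.2075]
tcp_rot: [-0.014, -3.141, 0.003]
contact_force: [0.6, 2.8, 2.3]
opening: 0.0208
pos [ 0.5416 -0.0009  0.2075] yaw 179.47 t 14.9 F [0.6 2.8 2.3]
units shift [-0.003  -0.2381  0.0072] turn [-0.0028 -0.0013  0.0005] mm [ -0.2 -19.1   0.6] deg [-0.13 -0.06  0.02]
```

View pics/w11.png

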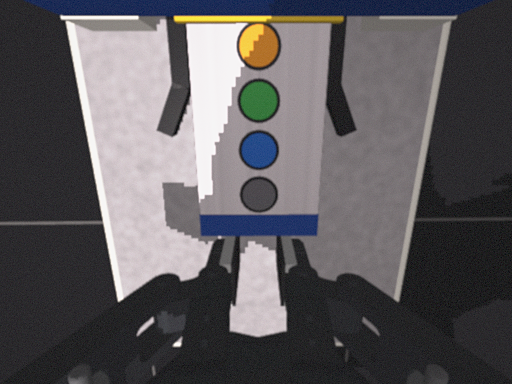

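```bash
python3 -m crank '[0,-0.06,0,0,0,0,0.76, 0,-0.12,0,0,0,0,0.76, 0,-0.18,0,0,0,0,0.76, 0,-0.24,0,0,0,0,0.76]';python3 -m crank '[0,-0.04,0,0,0,0,0.76, 0,-0.08,0,0,0,0,0.76, 0,-0.1,0,0,0,0,0.76]';python3 -m crank '[0,-0.03,0,0,0,0,0.76, 0,-0.06,0,0,0,0,0.76, 0,-0.08,0,0,0,0,0.76]';python3 -m crank '[0,-0.03,0,0,0,0,0.76, 0,-0.06,0,0,0,0,0.76, 0,-0.08,0,0,0,0,0.76]'; python3 -c "
from h import *
plan([.5412,-.05,.207],180-.55)"
```

```text
time: 15.35
position: [0.5412, -0.0213, 0.2074]
tcp_rot: [-0.015, -3.14, 0.004]
contact_force: [0.8, 3.0, 0.7]
opening: 0.0205
time: 15.65
position: [0.5412, -0.0296, 0.2074]
tcp_rot: [-0.015, -3.14, 0.004]
contact_force: [0.5, 1.5, 0.5]
opening: 0.0205
time: 15.95
position: [0.5412, -0.0352, 0.2074]
tcp_rot: [-0.016, -3.141, 0.001]
contact_force: [0.7, 8.1, 2.2]
opening: 0.0205
time: 16.25
position: [0.5411, -0.0404, 0.2075]
tcp_rot: [-0.017, -3.141, -0.004]
contact_force: [-0.3, 10.8, 1.7]
opening: 0.0205
pos [ 0.5411 -0.0404  0.2075] yaw 179.4 t 16.25 F [-0.3 10.8  1.7]
units shift [-0.0023 -0.1206  0.0056] turn [ 0.003  -0.0004 -0.0012] mm [-0.2 -9.6  0.4] deg [ 0.14 -0.02 -0.05]
```

```bash
for i in 1; do python3 -m crank '[0,-0.02,0,0,0,0,0.76, 0,-0.04,0,0,0,0,0.76, 0,-0.05,0,0,0,0,0.76]'; done; python3 -m crank '[0,-0.01,0,0,0,0,0.76, 0,-0.02,0,0,0,0,0.76, 0,-0.025,0,0,0,0,0.76]';  python3 -m crank '[0,-0.01,0,0,0,0,0.76, 0,-0.02,0,0,0,0,0.76, 0,-0.025,0,0,0,0,0.76]'
```

```text
time: 16.55
position: [0.5411, -0.0437, 0.2075]
tcp_rot: [-0.016, -3.142, -0.006]
contact_force: [0.4, 7.4, 0.9]
opening: 0.0206
time: 16.85
position: [0.541, -0.0449, 0.2075]
tcp_rot: [0.017, 3.141, 0.009]
contact_force: [0.1, 8.0, 1.8]
opening: 0.0202
time: 17.15
position: [0.541, -0.0461, 0.2075]
tcp_rot: [0.017, 3.141, 0.012]
contact_force: [0.2, 8.1, 1.2]
opening: 0.0205
```

```bash
python3 -c "
from h import *
plan([.5411,-.0476,.207],180-.55)"; python3 -m crank '[0,-0.01,0,0,0,0,0.76, 0,-0.02,0,0,0,0,0.76, 0,-0.025,0,0,0,0,0.76]';  python3 -m crank '[0,-0.01,0,0,0,0,0.76, 0,-0.02,0,0,0,0,0.76, 0,-0.025,0,0,0,0,0.76]'; python3 -c "
from h import *
plan([.5411,-.0476,.207],180-.55)"
```

```text
pos [ 0.541  -0.0461  0.2075] yaw 179.38 t 17.15 F [0.2 8.1 1.2]
units shift [-0.0017 -0.0189  0.006 ] turn [ 0.0095  0.0007 -0.0016] mm [-0.1 -1.5  0.5] deg [ 0.43  0.03 -0.07]
time: 17.45
position: [0.5409, -0.0473, 0.2075]
tcp_rot: [0.017, 3.141, 0.015]
contact_force: [-0.4, 7.3, 1.6]
opening: 0.0204
time: 17.75
position: [0.5409, -0.0484, 0.2075]
tcp_rot: [0.017, 3.14, 0.017]
contact_force: [0.5, 8.1, 1.5]
opening: 0.0205
pos [ 0.5409 -0.0484  0.2075] yaw 179.37 t 17.75 F [0.5 8.1 1.5]
units shift [-0.0028  0.0103  0.0066] turn [ 0.0142  0.0015 -0.0018] mm [-0.2  0.8  0.5] deg [ 0.64  0.07 -0.08]
```

```bash
python3 -m crank '[0,0,0,0.005,0,0,0.76, 0,0,0,0.009,0,0,0.76, 0,0,0,0.012,0,0,0.76]';  python3 -m crank '[0,-0.01,0,0.002,0,0,0.76, 0,-0.015,0,0.004,0,0,0.76, 0,-0.02,0,0.004,0,0,0.76]'; python3 -c "
from h import *
plan([.5411,-.0496,.207],180-.55)
c=cam('wrist');cv2.imwrite('pics/w12.png',c['image'][:,:,::-1])
P=cloud(c);m=(P[...,2]>.042)&(P[...,2]<.055)&(abs(P[...,0]-.542)<.029)&(P[...,1]>-.1)&(P[...,1]<.0)
print(np.nanpercentile(P[m][:,1],[98,99.5]))"
```

```text
time: 18.05
position: [0.5408, -0.0476, 0.2074]
tcp_rot: [0.017, 3.14, 0.005]
contact_force: [0.9, 8.0, 0.7]
opening: 0.0206
time: 18.35
position: [0.5408, -0.0485, 0.2074]
tcp_rot: [0.018, 3.14, 0.003]
contact_force: [1.9, 7.2, 1.8]
opening: 0.0207
pos [ 0.5408 -0.0485  0.2074] yaw 179.36 t 18.35 F [1.9 7.2 1.8]
units shift [-0.0043 -0.0143  0.0055] turn [ 0.0021  0.002  -0.002 ] mm [-0.3 -1.1  0.4] deg [ 0.09  0.09 -0.09]
[-0.05467477 -0.04431773]
```

View pics/w12.png

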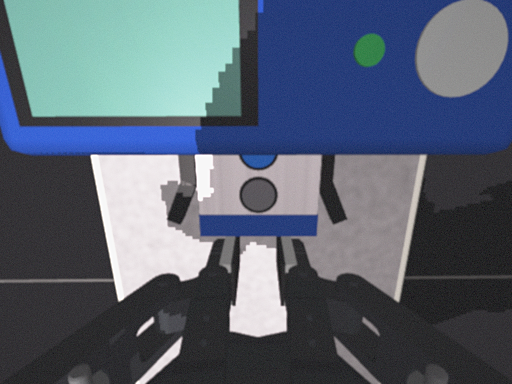

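```bash
python3 -m crank '[0,-0.01,0,0.002,0,0,0.76, 0,-0.02,0,0.003,0,0,0.76, 0,-0.025,0,0.003,0,0,0.76]';  python3 -m crank '[0,-0.01,0,0.002,0,0,0.76, 0,-0.02,0,0.003,0,0,0.76, 0,-0.025,0,0.003,0,0,0.76]'; python3 -m crank '[0,-0.01,0,0.002,0,0,0.76, 0,-0.02,0,0.003,0,0,0.76, 0,-0.025,0,0.003,0,0,0.76]'
```

```text
time: 18.7
position: [0.5407, -0.0497, 0.2074]
tcp_rot: [0.018, 3.14, 0.001]
contact_force: [0.5, 7.0, 2.0]
opening: 0.0207
time: 19.0
position: [0.5407, -0.0509, 0.2074]
tcp_rot: [0.018, 3.139, 0.0]
contact_force: [0.6, 8.6, 1.4]
opening: 0.0206
time: 19.3
position: [0.5406, -0.0521, 0.2074]
tcp_rot: [0.018, 3.139, -0.001]
contact_force: [-0.0, 6.9, 1.2]
opening: 0.0202
```

```bash
python3 -m crank '[0,-0.01,0,0.001,0,0,0.76, 0,-0.02,0,0.002,0,0,0.76, 0,-0.025,0,0.002,0,0,0.76]';  python3 -m crank '[0,-0.01,0,0.001,0,0,0.76, 0,-0.02,0,0.002,0,0,0.76, 0,-0.025,0,0.002,0,0,0.76]'; python3 -m crank '[0,-0.01,0,0.001,0,0,0.76, 0,-0.02,0,0.002,0,0,0.76, 0,-0.025,0,0.002,0,0,0.76]'
```

```text
time: 19.6
position: [0.5406, -0.0533, 0.2074]
tcp_rot: [0.018, 3.139, -0.0]
contact_force: [0.1, 8.3, 2.2]
opening: 0.0207
time: 19.9
position: [0.5405, -0.0543, 0.2074]
tcp_rot: [0.018, 3.138, 0.0]
contact_force: [0.7, 8.5, 2.3]
opening: 0.0205
time: 20.2
position: [0.5404, -0.0551, 0.2074]
tcp_rot: [0.019, 3.138, 0.002]
contact_force: [-0.9, 10.1, 2.1]
opening: 0.0206
```

```bash
python3 -m crank '[0,-0.01,0,0.001,0,0,0.76, 0,-0.02,0,0.002,0,0,0.76, 0,-0.025,0,0.002,0,0,0.76]'
```

```text
time: 20.5
position: [0.5404, -0.0555, 0.2074]
tcp_rot: [0.019, 3.137, 0.005]
contact_force: [-0.1, 12.5, 3.2]
opening: 0.0204
```

```bash
python3 -m crank '[0,-0.01,0,0.001,0,0,0.76, 0,-0.02,0,0.002,0,0,0.76, 0,-0.025,0,0.002,0,0,0.76]'
```

```text
time: 20.8
position: [0.5403, -0.0558, 0.2074]
tcp_rot: [0.02, 3.137, 0.008]
contact_force: [-1.5, 13.8, 4.2]
opening: 0.0205
```

```bash
python3 -m crank '[0,-0.01,0,0.001,0,0,0.76, 0,-0.02,0,0.002,0,0,0.76, 0,-0.03,0,0.003,0,0,0.76, 0,-0.032,0,0.003,0,0,0.76, 0,-0.032,0,0.003,0,0,0.76, 0,-0.032,0,0.003,0,0,0.76, 0,-0.032,0,0.003,0,0,0.76, 0,-0.032,0,0.003,0,0,0.76, 0,-0.032,0,0.003,0,0,0.76, 0,-0.032,0,0.003,0,0,0.76]'; python3 -c "
from h import *
plan([.5411,-.0556,.207],180-.55)"
```

```text
time: 21.8
position: [0.5401, -0.0562, 0.2074]
tcp_rot: [0.02, 3.136, 0.011]
contact_force: [-1.8, 15.4, 3.0]
opening: 0.0207
pos [ 0.5401 -0.0562  0.2074] yaw 179.26 t 21.8 F [-1.8 15.4  3. ]
units shift [-0.0119  0.0076  0.0053] turn [ 0.0093  0.007  -0.0041] mm [-1.   0.6  0.4] deg [ 0.42  0.31 -0.19]
```

```bash
python3 -m crank '[0,-0.01,0,0.001,0,0,0.76, 0,-0.02,0,0.002,0,0,0.76, 0,-0.03,0,0.003,0,0,0.76, 0,-0.038,0,0.003,0,0,0.76, 0,-0.04,0,0.003,0,0,0.76, 0,-0.04,0,0.003,0,0,0.76, 0,-0.04,0,0.003,0,0,0.76, 0,-0.04,0,0.003,0,0,0.76, 0,-0.04,0,0.003,0,0,0.76, 0,-0.04,0,0.003,0,0,0.76]'; python3 -c "
from h import *
plan([.5411,-.0556,.207],180-.55)"
```

```text
time: 22.8
position: [0.54, -0.0568, 0.2074]
tcp_rot: [0.021, 3.135, 0.016]
contact_force: [-1.6, 19.4, 4.9]
opening: 0.0203
pos [ 0.54   -0.0568  0.2074] yaw 179.23 t 22.8 F [-1.6 19.4  4.9]
units shift [-0.0136  0.015   0.005 ] turn [ 0.0132  0.008  -0.0048] mm [-1.1  1.2  0.4] deg [ 0.59  0.36 -0.21]
```

Total push was 19.4 N, less about 8 N drag, so about 11 N on the stop; the fingertip didn't advance, so it is seated. Backing off straight.

```bash
python3 -m crank '[0,0.02,0,0,0,0,0.76, 0,0.06,0,0,0,0,0.76, 0,0.15,0,0,0,0,0.76, 0,0.3,0,0,0,0,0.76, 0,0.5,0,0,0,0,0.76, 0,0.5,0,0,0,0,0.76]'
python3 - <<'E'
from h import *
c=cam('wrist');cv2.imwrite('pics/w13.png',c['image'][:,:,::-1])
P=cloud(c);m=(P[...,2]>.042)&(P[...,2]<.053)&(abs(P[...,0]-.541)<.035)&(P[...,1]>-.107)&(P[...,1]<-.04)
print(rect(P,m))
E
```

```text
time: 23.4
position: [0.5405, -0.0153, 0.2078]
tcp_rot: [0.018, 3.135, 0.016]
contact_force: [-0.2, 0.2, 0.4]
opening: 0.0202
(12813, ((540.907958984375, -86.24140930175781), (41.89689254760742, 69.2264633178711), 89.38992309570312), np.float64(0.04728082645045223), array([[ 506.07364 , -106.820114],
       [ 575.2962  , -107.55722 ],
       [ 575.7423  ,  -65.662704],
       [ 506.5197  ,  -64.9256  ]], dtype=float32))
```

View pics/w13.png

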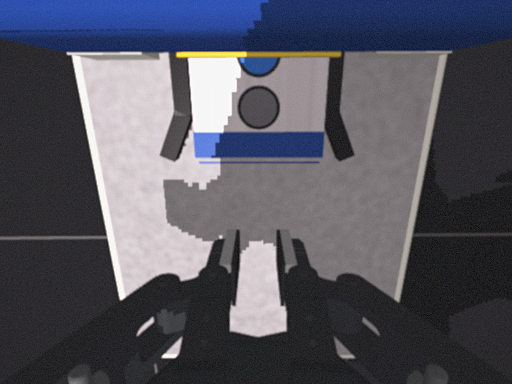

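The fingers are clear, the tail (blue band rows 132–158) is square between the rails, and the tail edge at y ≈ −0.0655 puts the nose at about 86 mm. I'll rise for a view of the nose and stop.

```bash
python3 -m crank '[0,0.1,-0.4,0,0,0,0.76, 0,0.1,-0.8,0,0,0,0.76, 0,0.1,-1,0,0,0,0.76]'>/dev/null; python3 -m crank '[0,0,-0.4,0,0,0,0.76, 0,0,-0.8,0,0,0,0.76, 0,0,-1,0,0,0,0.76]'>/dev/null; python3 -m crank '[0,-0.4,0,0,0,0,0.76, 0,-0.8,0,0,0,0,0.76, 0,-1,0,0,0,0,0.76]'>/dev/null; python3 -m crank '[0,-0.4,0,0,0,0,0.76, 0,-0.8,0,0,0,0,0.76, 0,-1,0,0,0,0,0.76, 0,-1,0,0,0,0,0.76]'
python3 - <<'E'
from h import *
c=cam('wrist')
P=cloud(c);u0,v0=200,60
g=proj(c,[.5405,-.19,.046]);u,v=np.int32(g);print(u,v)
v1=max(0,v-90);u1=max(0,u-90)
cv2.imwrite('pics/w14.png',cv2.resize(c['image'][v1:v1+150,u1:u1+190,::-1],None,fx=4,fy=4,interpolation=cv2.INTER_CUBIC))
O=np.array([.5407,-.1097]);a=np.radians(.55);lx=np.array([-np.sin(a),-np.cos(a)]);ly=np.array([np.cos(a),-np.sin(a)])
for nm,x in(("noseL",[.076,0]),("est",[.086,0]),("c",[.086,-.03])): print(nm,proj(c,[*(O+lx*x[0]+ly*x[1]),.046])-[u1,v1])
X=(P[...,:2]-O)@lx;Y=(P[...,:2]-O)@ly;Z=P[...,2]
m=(X>.062)&(X<.12)&(abs(Y)<.028)&(Z>.042)&(Z<.051)
print(np.percentile(X[m],[1,50,95,98]))
for y in np.arange(-.025,.026,.01):
    k=(abs(Y-y)<.003)&(X>.062)&(X<.098)&(Z>.044)&(Z<.051); print(round(y,3),k.sum(),np.round(X[k].max(),4) if k.any() else None)
E
```

```text
time: 24.75
position: [0.5374, -0.1739, 0.3721]
tcp_rot: [0.025, 3.129, 0.014]
contact_force: [0.7, -0.3, -0.4]
opening: 0.0207
258 155
noseL [91.27529092 94.17549492]
est [91.21391216 84.93519435]
c [119.55091685  84.77998289]
[0.0621432  0.07573064 0.09274879 0.0965093 ]
-0.025 133 0.0859
-0.015 133 0.086
-0.005 141 0.0975
0.005 171 0.0978
0.015 130 0.0861
0.025 123 0.0862
```

View pics/w14.png

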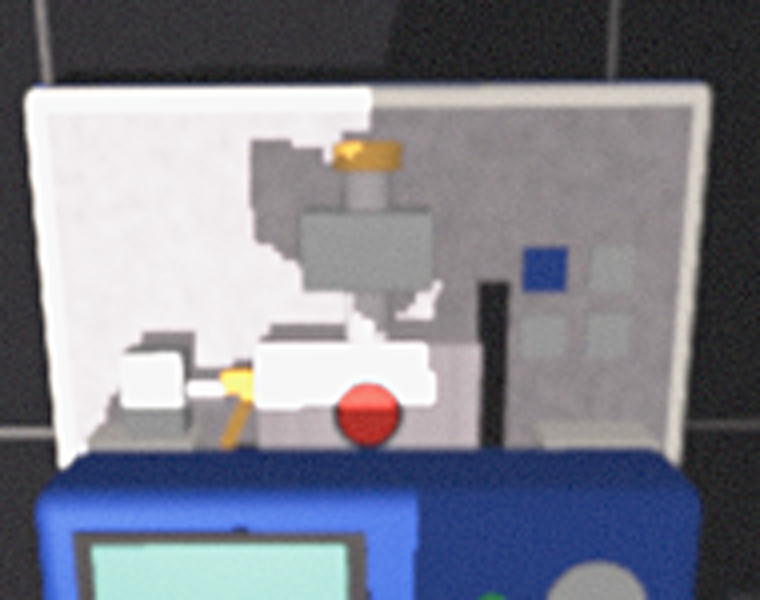

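The enlarged view shows the plate past the brass shoe at (240,383) and against the datum rail. The stop screw at (370,310) meets the nose edge at row ~343. Depth puts the nose at 0.086 m across the width, square. Handing in.

```bash
python3 -c "
from station import job,observe
print(job.close_job(), observe()['time'])"
```

```text
the job is handed in; nothing more can be done
the job is handed in; nothing more can be done
```

The job is handed in, at about 25 s on the robot's clock. `close_job` gives no verdict, so the outcome below rests on my own checks.

**What I did:** I picked the small white plate with the blue tail, leaving the large white, green and red look-alikes alone. I gripped it across its width and laid it on the loading deck with the blue end trailing. I then pushed it with two half-closed fingers down the lane, under the head and past the side presser to the stop. I pressed it home in two holds of about 1 s each, then backed the fingers straight off.

**Last checks:**
- **Seating:** the second hold peaked at 19.4 N total push. Less the 7–8.5 N of free drag, that leaves about 11 N on the stop, inferred because the stop force cannot be read directly. The first hold came out at about 7–8 N by the same reckoning. In both, the fingertips stopped advancing.
- **Nose position:** depth puts the nose 86 mm beyond the head's front face. The four off-centre points across the width agree within 0.3 mm, so it is square. The two points near the centre line read 97–98 mm, which I put down to the stop screw.
- **Tail position:** the tail measured after backing off also gives 86 mm, though that fit took in the rails, so its width was wrong.
- **Contact:** the picture shows the screw meeting the nose, the brass shoe against the left edge and the plate along the datum rail. The wrist force fell to about 0 N once the fingers were clear.

**Not checked:** the light contact with the stop after release could only be seen, not measured. I did not re-measure the bystanders at the end; the moves were planned clear of them and I noticed no contact.

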